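Test the seals of two jam jars

TASK

Check that the two jam jars with bare, flat gold lids have sealed: with your fingertips lightly press the small round button in the middle of the short jar's lid well down and let it spring up again, then do the same to the tall jar's. The jars stay standing where they are, not pushed aside or lifted; do not touch the three cloth-covered jars, the mug, jug, canister, wooden spoon or tape, and finish clear of everything.

Things in the scene. Friction and masses are not known exactly. Their poses are not given: they have to be found in the camera images.
- short_button_top (a point): Top centre of the safety button on the SHORT bare-lid jar (squat jar of dark jam, 69 mm across, lid at about 89 mm; flat gold-coloured screw lid, no cloth). The button is a brass disc 31 mm across that stands 7 mm proud of the lid, so this point is about 96 mm above the worktop. The point's z axis points up.
- tall_button_top (a point): Top centre of the same 31 mm brass button on the TALL bare-lid jar (dark jam, 82 mm across, gold-coloured flat lid at about 124 mm, a thin red bow at its neck, no cloth); about 131 mm above the worktop. z axis up.
- short_button (a joint): How far the short jar's button is pressed, m: 0 up, 0.004 fully down. A spring of about 1.3 N per mm pushes it back up (5 N at the bottom, where it stops hard).
- tall_button (a joint): How far the tall jar's button is pressed, m: the same travel and spring.
- short_jar: The short bare-lid jar, 0.3 to 0.65 kg, loose on the worktop; origin at the centre of its underside, z up.
- tall_jar: The tall bare-lid jar, 0.3 to 0.65 kg, loose; origin at the centre of its underside, z up.
- cloth_jar_a: Jam jar with a frilled cloth cover, 88 mm across, 118 mm tall; leave it alone. Origin at the centre of its underside. The five jars stand in two loose rows, swapped about from run to run, 100 mm or more apart, centre to centre.
- cloth_jar_b: Jam jar with a frilled cloth cover, 86 mm across, 108 mm tall; leave it alone. Origin at the centre of its underside.
- cloth_jar_c: Jam jar with a frilled cloth cover, 88 mm across, 95 mm tall; leave it alone. Origin at the centre of its underside.
- mug: Striped mug, 84 mm across, 90 mm tall, to the right of the jars; leave it alone. Origin under its middle.
- wooden_spoon: Wooden spoon, 310 mm long, 14 mm high, lying at the right; leave it alone. Origin under its middle, x along it.
- tape: Roll of masking tape lying flat, 98 mm across, 25 mm high, at the right; leave it alone. Origin under its middle.
- sugar: White square canister with a knob, 64 mm wide, 144 mm tall, fixed, behind the jars; leave it alone. Origin under its middle.
- jug: Dark jug, about 90 mm across, 112 mm tall, fixed, behind the jars to the right of the canister; leave it alone. Origin under its middle.
There are look-alikes about, which are no part of the job. What is shaped like the short_jar but green or purple is not meant.

How it is judged:
On the way, in this order (a step that is already met when the one before it is completed fails the run):
1. the short jar's button is pressed at least 2 mm down, the tall jar's being up (value of joint short_button above 0.002 m and contact force between the fingers and short_jar above 0.5 N and value of joint tall_button below 0.001 m), for 0.1 s.
2. then the tall jar's button is pressed at least 2 mm down, the short jar's having sprung up (value of joint tall_button above 0.002 m and contact force between the fingers and tall_jar above 0.5 N and value of joint short_button below 0.001 m), for 0.1 s.
At the end, for the whole second after the job is handed in: Both buttons are up again (under 1 mm), both bare-lid jars stand still and upright (tilt under 0.1 rad) within 15 mm of where they stood, and the cloth-covered jars, mug, spoon and tape are within 10 mm of where they were (value of joint each of short_button, tall_button below 0.001 m and distance of each of short_jar, tall_jar from where it was at the start of the episode below 0.015 m and angle between each of short_jar, tall_jar's own z axis and vertical below 0.1 rad and linear speed of each of short_jar, tall_jar below 0.02 m/s and distance of each of cloth_jar_a, cloth_jar_b, cloth_jar_c, mug, wooden_spoon, tape from where it was at the start of the episode below 0.01 m); the robot touches nothing.
It fails at once if a bare-lid jar is pressed with more than 25 N (contact force between the arm and short_jar above 25 N or contact force between the arm and tall_jar above 25 N).
It fails at once if a bare-lid jar is lifted 10 mm, tipped over 0.2 rad or shifted more than 25 mm (height (world z) of any of short_jar, tall_jar above 0.01 m or angle between any of short_jar, tall_jar's own z axis and vertical above 0.2 rad or distance of any of short_jar, tall_jar from where it was at the start of the episode above 0.025 m).
It fails at once if the robot touches a cloth-covered jar, the mug, spoon, tape, canister or jug (over 1 N), or one is moved more than 15 mm (contact force between the arm and cloth_jar_a above 1 N or distance of any of cloth_jar_a, cloth_jar_b, cloth_jar_c, mug, wooden_spoon, tape from where it was at the start of the episode above 0.015 m or contact force between the arm and cloth_jar_b above 1 N or contact force between the arm and cloth_jar_c above 1 N or contact force between the arm and mug above 1 N or contact force between the arm and wooden_spoon above 1 N or contact force between the arm and tape above 1 N or contact force between the arm and sugar above 1 N or contact force between the arm and jug above 1 N).
It also fails if it takes over 42 s, if anything falls off the work surface, if the arm or the gripper's body presses on something with over 40 N, if the wrist force passes 120 N, or if a joint passes its speed limit or range.

ROBOT

A 6-joint arm with a two-finger parallel gripper is mounted at the origin on a cart in front of the work surface, level with it; the furniture and walls round the work are solid. World frame = base frame: x ahead of the robot, y to its left, z up, the work surface at z = 0. Lengths are in m, angles in rad, forces in N, time in s.
With the tool pointing down it reaches from about 0.35 to 0.975 m from the base axis. Payload 4.9 kg.
Tool frame: the origin (TCP) lies at the very end of the fingers, on their centre line; the grasp point (between the pads) lies 19 mm behind it; z points along the fingers, y is the line along which they close (so a half turn about z gives the same grasp; the last joint's range is limited). The gripper opens to 85 mm and grips with 20 to 120 N. Pads are 22 mm wide; open, the fingers measure 114 mm over their backs; the gripper's body (76 mm by 85 mm) begins 54 mm behind the grasp point. The pads swing forward as they close: fully open they stand 13 mm farther back than shut.
Start: joints at [1.2, 0.053, 1.613, -0, 1.476, -0.119], TCP at [0.156, 0.605, 0.231] pointing down, gripper open.
Joint ranges: [-3.01, 3.01], [-1.01, 2.22], [0.06, 2.58], [-1.02, 4.17], [0.09, 2.62], [-3.14, 3.14]. Speed limits (rad/s): [2.57, 2.57, 3.14, 3.14, 3.14, 3.14].

INTERFACE

Orientations are given as a rotation vector (axis times angle).
In Python, from station import ctrl gives the robot as it stands. The module is installed in compiled form; this text tells all that it offers.
- The arm moves only by the tool jog_arm, never from a script. Its argument "steps" is a list of rows, each an object with "delta_rot": the turn, a rotation vector about the tool's x, y, z in degrees, a list of three; "linear": the shift along the tool's x, y, z in m, a list of three; "grip": the finger opening in m, from 0 to 0.0854. In form: [{"delta_rot": [rx, ry, rz], "linear": [x, y, z], "grip": grip}, ...]. A call has 1 to 10 rows; each row shifts and turns the commanded pose from where the row before left it, along the tool's axes as they then stand; what a row does not reach is not made up. A row lasts 1/10 s, in which the tool goes at most 50 mm and 8.59 degrees, less where a joint would pass 70% of its speed; a pose out of reach is approached as far as the arm can. A call with a gripper value outside its range is refused whole. The fingers move at their own pace and stop on an object; "newtons" is the grip in N (left out, the last holds). Time passes only in rows, so rows that do not move let the fingers close. It gives the time, the measured TCP pose, the force, the opening and the grip force at its end, in the units of the state.
- ctrl.get_obs(): the state, without advancing time (a new reading comes with each control period).
- ctrl.get_image(name): name is "scene" or "top"; returns (picture, depth): 400x640x3 uint8, red, green, blue; 400x640 float32, m along the optical axis (not along the pixel's ray), 0 where there is no reading.
- ctrl.camera_info(name): a dict with "camera_matrix" (3x3 intrinsics, pixels), "R" (3x3) and "t" (3): a world point X has camera coordinates R X + t. Camera axes: x right, y down, z forward; pixel columns grow to the right and rows downward; lengths in m; the calibration is good to about 2 mm. A picture is of the moment at which its call begins. camera_info takes no time and is no camera call.
- ctrl.finish_job(): hands the job in; it is judged then, once.
The state is a dict: "t": time; "q": joint angles; "dq": joint speeds; "effort": joint torques, N m; "tool_pos": TCP position; "tool_rot": TCP orientation; "contact_force": force on the tool from outside, world axes, zero at the start; "wrist_torque": the same for the moment, N m; "opening": finger opening in m; "grip_force": force on a finger pad.
Only numpy, scipy, OpenCV 4.12 (cv2) and the standard library are available. Lean on these libraries where they do the work, as an engineer would, in place of code of your own. Each camera call takes 0.05 s, during which the arm holds its last target. There are 200 camera calls.

## Working session

There is one attempt and no reset: what is moved stays moved. The work goes in short steps, Python scripts to look and compute and a tool call to move; the robot and the scene stay as the last step left them, time stands still between calls to the robot, and variables do not carry over. Pictures are saved under pics/ and viewed, at most 10 in all, crops included, and the job is handed in when it is done.

Besides the shell and the picture viewer there is one more tool, called as name([rows], argument=value, ...), one row to a line, values as JSON. jog_arm: Moves the arm, as the interface text tells. Its arguments: {"type":"object","properties":{"steps":{"type":"array"},"newtons":{"type":"number"}},"required":["steps"]}

```bash
mkdir -p pics; python3 - <<'E'
from station import ctrl
import cv2, numpy as np
for n in("scene","top"):
    im,d=ctrl.get_image(n); cv2.imwrite(f"pics/{n}0.png",im[:,:,::-1]); np.save(f"pics/{n}0.npy",d)
    print(n,ctrl.camera_info(n))
o=ctrl.get_obs(); print(o)
E
```

```text
scene {'camera_matrix': array([[385.33297588,   0.        , 319.37168782],
       [  0.        , 385.33297588, 195.88864124],
       [  0.        ,   0.        ,   1.        ]]), 'R': array([[ 0.5006294 , -0.86564586,  0.00523887],
       [-0.41147934, -0.2432868 , -0.87834861],
       [ 0.76161339,  0.43757145, -0.47799192]]), 't': array([-0.38799683,  0.29640266,  0.66018476])}
top {'camera_matrix': array([[427.09632625,   0.        , 315.18167441],
       [  0.        , 427.09632625, 196.80336329],
       [  0.        ,   0.        ,   1.        ]]), 'R': array([[ 0.0472727 , -0.99887102,  0.0046886 ],
       [-0.97357414, -0.04712438, -0.22345623],
       [ 0.2234249 ,  0.00599868, -0.97470269]]), 't': array([-0.14680802,  0.61734634,  1.08119635])}
{'t': 0.1, 'q': array([ 1.20003918e+00,  5.33340508e-02,  1.61414693e+00,  2.58284670e-05,
        1.47601487e+00, -1.19002537e-01]), 'dq': array([-0.00031669, -0.00169057, -0.00352975, -0.00061205, -0.0004013 ,
       -0.00215959]), 'effort': array([-8.70716781e-05, -3.94910789e+01, -3.71358669e+01, -1.48503382e-04,
        4.01643512e-03,  1.58439491e-05]), 'tool_pos': array([0.15547853, 0.60477122, 0.23016501]), 'tool_rot': array([-3.94354333e-01, -3.11625177e+00,  2.89011249e-03]), 'contact_force': array([-0.09086379, -0.26257245,  0.24594515]), 'wrist_torque': array([-0.03208749, -0.03650929,  0.03519928]), 'grip_force': 0.0, 'opening': 0.08512994593424669}
```

View pics/scene0.png

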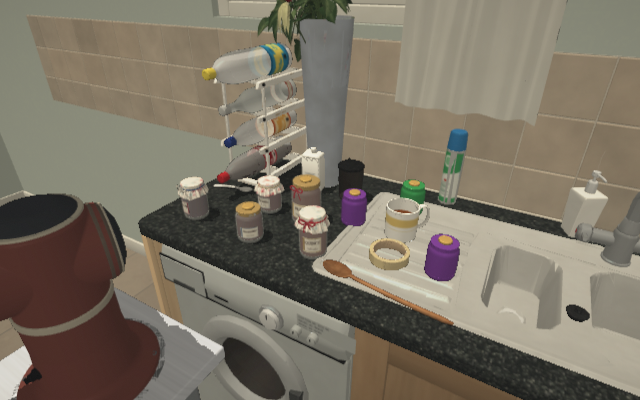

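View pics/top0.png

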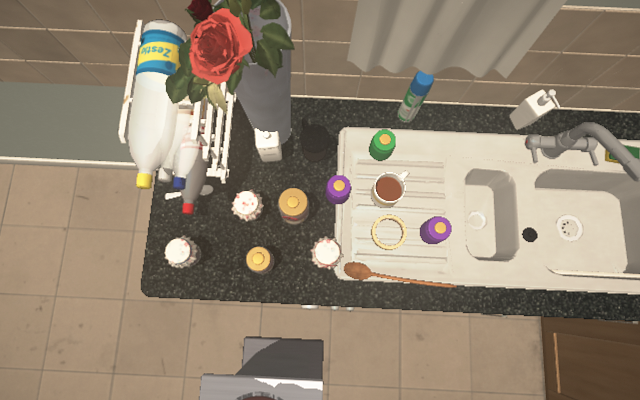

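Scene shows: short gold-lid jar at scene (249,208) / top (259,259), and tall gold-lid jar with a red bow at scene (306,182) / top (293,204). The look-alikes are the purple jars at top (339,187) and (435,230) and the green one at (382,144), which are the wrong colour. The cloth jars are at top (180,250), (247,205) and (326,252). I'll confirm with an enlarged crop and measure.

```bash
cat > h.py <<'E'
import numpy as np
from station import ctrl
def ray(n,u,v,z):
    c=ctrl.camera_info(n);R,t=c["R"],c["t"]
    d=R.T@np.linalg.solve(c["camera_matrix"],[u,v,1]);o=-R.T@t
    return o+d*(z-o[2])/d[2]
def proj(n,X):
    c=ctrl.camera_info(n);p=c["camera_matrix"]@(c["R"]@np.array(X)+c["t"]);return p[:2]/p[2]
E
python3 - <<'E'
from h import *
import cv2
T=cv2.imread("pics/top0.png");S=cv2.imread("pics/scene0.png")
a=cv2.resize(T[180:285,225:330],(400,400),interpolation=2);b=cv2.resize(S[165:265,225:325],(400,400),interpolation=2)
cv2.imwrite("pics/crop.png",np.hstack([a,b]))
for n,I,pts in(("top",T,((259,259,.089,.096),(293,204,.124,.131))),("scene",S,((249,208,.089,.096),(306,182,.124,.131)))):
    h=cv2.cvtColor(I,cv2.COLOR_BGR2HSV)
    for u,v,zl,zb in pts:
        for name,lo,z in(("lid",(10,90,110),zl),("button",(10,90,195),zb)):
            m=cv2.inRange(h,lo,(30,255,255));w=np.zeros_like(m);cv2.circle(w,(u,v),20,255,-1)
            k,l,s,c=cv2.connectedComponentsWithStats(m&w)
            i=1+s[1:,4].argmax();x,y,ww,hh,A=s[i];print(n,name,s[i],c[i],ray(n,*c[i],z).round(4))
for n,z in(((180,250),.1),((247,205),.1),((326,252),.1)):print(n,ray("top",*n,z).round(3))
for n,z in(((266,143),.144),((318,140),.112)):print(n,ray("top",*n,z).round(3))
E
```

```text
top lid [246 246  25  25 481] [257.81288981 258.3970894 ] [0.4504 0.022  0.089 ]
top button [247 247  23  24 427] [257.82669789 258.49180328] [0.4496 0.0211 0.096 ]
top lid [278 188  30  29 669] [292.62182362 201.65919283] [ 0.5958 -0.0604  0.124 ]
top button [279 188  28  28 588] [292.51530612 201.41156463] [ 0.5949 -0.0605  0.131 ]
scene lid [236 201  24  16 284] [247.34859155 208.25352113] [0.4447 0.0177 0.089 ]
scene button [242 203  11   6  49] [246.95918367 205.12244898] [0.4473 0.0203 0.096 ]
scene lid [293 175  27  16 336] [305.73511905 181.79761905] [ 0.5858 -0.0671  0.124 ]
scene button [300 176  11   5  40] [305.15  177.975] [ 0.5924 -0.0613  0.131 ]
(180, 250) [0.461 0.22  0.1  ]
(247, 205) [0.586 0.059 0.1  ]
(326, 252) [ 0.474 -0.152  0.1  ]
(266, 143) [0.743 0.017 0.144]
(318, 140) [ 0.77  -0.118  0.112]
```

View pics/crop.png

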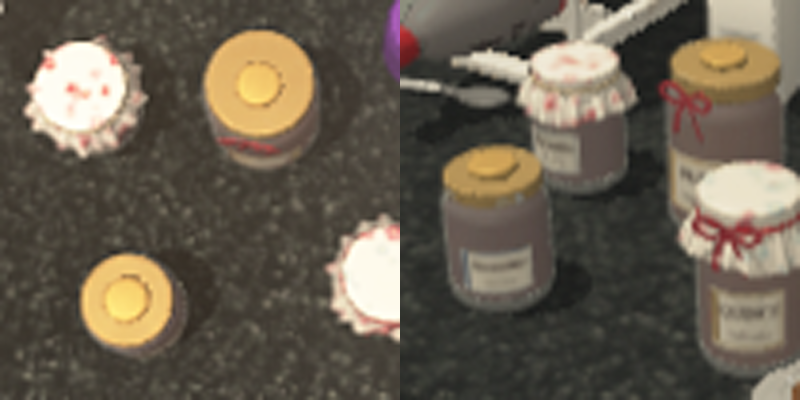

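The crop confirms both: flat gold lids with a central brass button (short at top (258,258), tall at (293,202), with the bow). Two views agree on short ≈ (0.449, 0.020) and tall ≈ (0.592, −0.061).

```bash
cat >> h.py <<'E'
from scipy.spatial.transform import Rotation as Ro
def go(X):
    o=ctrl.get_obs();return Ro.from_rotvec(o["tool_rot"]).inv().apply(np.array(X)-o["tool_pos"]).round(4)
E
python3 - <<'E'
from h import *
o=ctrl.get_obs();print(Ro.from_rotvec(o["tool_rot"]).as_matrix().round(3));print(go([.449,.02,.2302]))
E
```

```text
[[-0.968  0.249 -0.001]
 [ 0.249  0.968 -0.002]
 [ 0.    -0.002 -1.   ]]
[-0.4299 -0.4932  0.0008]
```

jog_arm([
  {"delta_rot":[0,0,0],"linear":[-0.027,-0.031,0],"grip":0},
  {"delta_rot":[0,0,0],"linear":[-0.027,-0.031,0],"grip":0},
  {"delta_rot":[0,0,0],"linear":[-0.027,-0.031,0],"grip":0},
  {"delta_rot":[0,0,0],"linear":[-0.027,-0.031,0],"grip":0},
  {"delta_rot":[0,0,0],"linear":[-0.027,-0.031,0],"grip":0},
  {"delta_rot":[0,0,0],"linear":[-0.027,-0.031,0],"grip":0},
  {"delta_rot":[0,0,0],"linear":[-0.027,-0.031,0],"grip":0},
  {"delta_rot":[0,0,0],"linear":[-0.027,-0.031,0],"grip":0},
  {"delta_rot":[0,0,0],"linear":[-0.027,-0.031,0],"grip":0},
  {"delta_rot":[0,0,0],"linear":[-0.027,-0.031,0],"grip":0},
], newtons=20)

```text
t: 1.1
tool_pos: [0.3401, 0.2362, 0.2309]
tool_rot: [-0.394, -3.117, 0.0]
contact_force: [1.0, 0.1, 0.0]
opening: 0.0004
grip_force: 0.0
```

jog_arm([
  {"delta_rot":[0,0,0],"linear":[-0.027,-0.031,0],"grip":0},
  {"delta_rot":[0,0,0],"linear":[-0.027,-0.031,0],"grip":0},
  {"delta_rot":[0,0,0],"linear":[-0.027,-0.031,0],"grip":0},
  {"delta_rot":[0,0,0],"linear":[-0.027,-0.031,0],"grip":0},
  {"delta_rot":[0,0,0],"linear":[-0.027,-0.031,0],"grip":0},
  {"delta_rot":[0,0,0],"linear":[-0.025,-0.028,0],"grip":0},
  {"delta_rot":[0,0,0],"linear":[0,0,0],"grip":0},
  {"delta_rot":[0,0,0],"linear":[0,0,0],"grip":0},
])

```text
t: 1.9
tool_pos: [0.4491, 0.0202, 0.2307]
tool_rot: [-0.397, -3.115, -0.001]
contact_force: [0.6, -0.9, 0.5]
opening: 0.0003
grip_force: 0.0
```

```bash
python3 - <<'E'
from h import *
import cv2
o=ctrl.get_obs();print(o["t"],o["tool_pos"],o["tool_rot"],o["contact_force"],o["opening"],go([.449,.02,.116]))
T,d=ctrl.get_image("top");S,e=ctrl.get_image("scene")
a=cv2.resize(T[180:300,200:320],(400,400));b=cv2.resize(S[120:240,185:305],(400,400))
cv2.imwrite("pics/c2.png",np.hstack([a,b])[:,:,::-1]);print(proj("scene",o["tool_pos"]),proj("top",o["tool_pos"]))
E
```

```text
1.9 [0.4490838  0.0201507  0.23068841] [-3.97284362e-01 -3.11479429e+00 -5.30515426e-04] [ 0.64107212 -0.91734283  0.48078292] 0.0002500196237996516 [-1.000e-04 -2.000e-04  1.147e-01]
[242.62402074 154.85837324] [250.62406991 253.77548855]
```

View pics/c2.png

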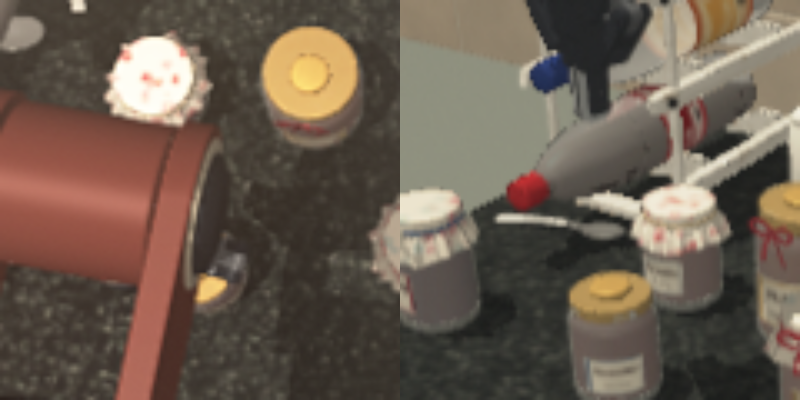

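Fingertips are shut at scene (242,154), as projected, above the short jar at (249,207). Descending.

jog_arm([
  {"delta_rot":[0,0,0],"linear":[0,0,0.03],"grip":0},
  {"delta_rot":[0,0,0],"linear":[0,0,0.03],"grip":0},
  {"delta_rot":[0,0,0],"linear":[0,0,0.03],"grip":0},
  {"delta_rot":[0,0,0],"linear":[0,0,0.025],"grip":0},
  {"delta_rot":[0,0,0],"linear":[0,0,0.012],"grip":0},
  {"delta_rot":[0,0,0],"linear":[0,0,0],"grip":0},
  {"delta_rot":[0,0,0],"linear":[0,0,0],"grip":0},
  {"delta_rot":[0,0,0],"linear":[0,0,0],"grip":0},
])

```text
t: 2.8
tool_pos: [0.4506, 0.0208, 0.1062]
tool_rot: [0.393, 3.114, 0.0]
contact_force: [0.1, -0.0, 0.6]
opening: -0.0002
grip_force: 0.0
```

```bash
python3 - <<'E'
from h import *
import cv2
o=ctrl.get_obs();print(o["t"],o["tool_pos"],o["contact_force"])
S,e=ctrl.get_image("scene")
cv2.imwrite("pics/c3.png",cv2.resize(S[170:250,205:285],(560,560),interpolation=2)[:,:,::-1]);print(proj("scene",o["tool_pos"]))
E
```

```text
2.8 [0.45059175 0.02077023 0.10619788] [ 0.08133056 -0.00258594  0.57939503]
[247.3124298  200.96193241]
```

View pics/c3.png

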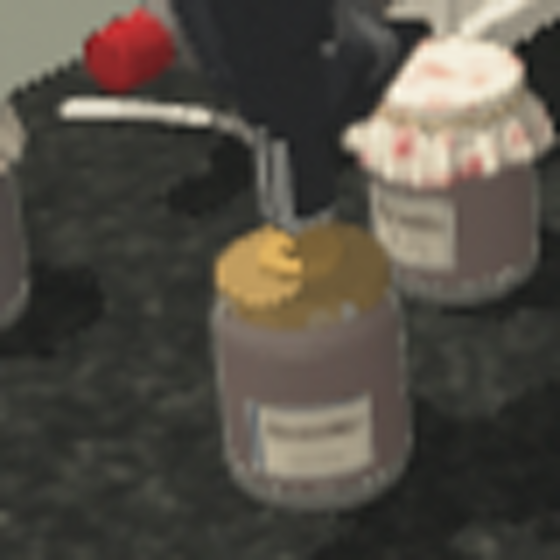

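Fingertips are centred about 10 mm above the button, crop (300,215). Pressing in small steps.

jog_arm([
  {"delta_rot":[0,0,0],"linear":[0,0,0.004],"grip":0},
  {"delta_rot":[0,0,0],"linear":[0,0,0.003],"grip":0},
  {"delta_rot":[0,0,0],"linear":[0,0,0.001],"grip":0},
  {"delta_rot":[0,0,0],"linear":[0,0,0.001],"grip":0},
  {"delta_rot":[0,0,0],"linear":[0,0,0.001],"grip":0},
  {"delta_rot":[0,0,0],"linear":[0,0,0],"grip":0},
])

```text
t: 3.45
tool_pos: [0.4493, 0.0207, 0.0943]
tool_rot: [-0.395, -3.116, -0.0]
contact_force: [-0.6, -0.4, 1.1]
opening: 0.0003
grip_force: 0.7
```

jog_arm([
  {"delta_rot":[0,0,0],"linear":[0,0,0.001],"grip":0},
  {"delta_rot":[0,0,0],"linear":[0,0,0],"grip":0},
])

```text
t: 3.65
tool_pos: [0.4494, 0.0207, 0.0935]
tool_rot: [0.394, 3.117, 0.0]
contact_force: [-0.6, 0.6, 2.8]
opening: -0.0001
grip_force: 1.3
```

jog_arm([
  {"delta_rot":[0,0,0],"linear":[0,0,0.001],"grip":0},
  {"delta_rot":[0,0,0],"linear":[0,0,0],"grip":0},
  {"delta_rot":[0,0,0],"linear":[0,0,0],"grip":0},
])

```text
t: 3.95
tool_pos: [0.4495, 0.0207, 0.0926]
tool_rot: [0.394, 3.116, -0.0]
contact_force: [-1.1, 0.3, 3.9]
opening: -0.0002
grip_force: 1.9
```

jog_arm([
  {"delta_rot":[0,0,0],"linear":[0,0,0.001],"grip":0},
  {"delta_rot":[0,0,0],"linear":[0,0,0],"grip":0},
  {"delta_rot":[0,0,0],"linear":[0,0,0],"grip":0},
])

```text
t: 4.25
tool_pos: [0.4495, 0.0207, 0.0916]
tool_rot: [0.394, 3.116, 0.0]
contact_force: [-1.8, 0.3, 5.3]
opening: -0.0
grip_force: 2.5
```

Force of about 5 N means it is fully down. Lifting straight up.

jog_arm([
  {"delta_rot":[0,0,0],"linear":[0,0,-0.002],"grip":0},
  {"delta_rot":[0,0,0],"linear":[0,0,-0.004],"grip":0},
  {"delta_rot":[0,0,0],"linear":[0,0,-0.015],"grip":0},
  {"delta_rot":[0,0,0],"linear":[0,0,-0.03],"grip":0},
  {"delta_rot":[0,0,0],"linear":[0,0,-0.03],"grip":0},
  {"delta_rot":[0,0,0],"linear":[0,0,-0.02],"grip":0},
  {"delta_rot":[0,0,0],"linear":[0,0,0],"grip":0},
  {"delta_rot":[0,0,0],"linear":[0,0,0],"grip":0},
])

```text
t: 5.05
tool_pos: [0.4491, 0.0207, 0.1917]
tool_rot: [-0.395, -3.117, 0.0]
contact_force: [-0.5, 0.1, 0.6]
opening: 0.0001
grip_force: 0.0
```

```bash
python3 - <<'E'
from h import *
import cv2
o=ctrl.get_obs();print(o["t"],o["tool_pos"],o["contact_force"],go([.592,-.061,o["tool_pos"][2]]))
S,e=ctrl.get_image("scene")
cv2.imwrite("pics/c4.png",cv2.resize(S[150:260,205:315],(560,560),interpolation=2)[:,:,::-1])
E
```

```text
5.05 [0.44913317 0.02067007 0.19169712] [-0.48176159  0.05522634  0.55432709] [-0.1587 -0.0435 -0.    ]
```

View pics/c4.png

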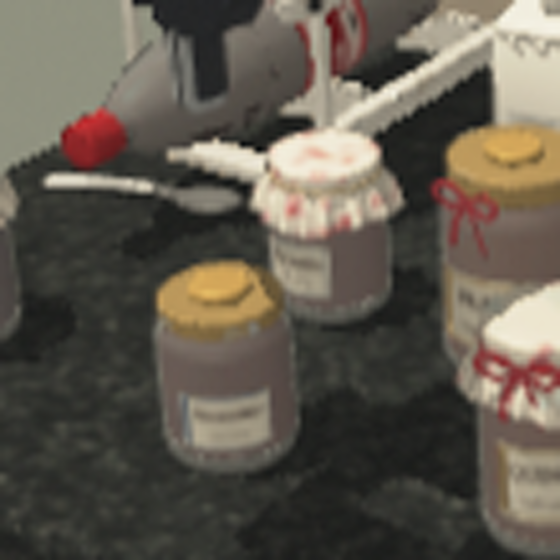

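The short jar is in place, button up at crop (220,280). The way across to the tall jar (513,148) at z 0.19 is clear.

jog_arm([
  {"delta_rot":[0,0,0],"linear":[-0.032,-0.009,0],"grip":0},
  {"delta_rot":[0,0,0],"linear":[-0.032,-0.009,0],"grip":0},
  {"delta_rot":[0,0,0],"linear":[-0.032,-0.009,0],"grip":0},
  {"delta_rot":[0,0,0],"linear":[-0.032,-0.009,0],"grip":0},
  {"delta_rot":[0,0,0],"linear":[-0.031,-0.008,0],"grip":0},
  {"delta_rot":[0,0,0],"linear":[0,0,0.02],"grip":0},
  {"delta_rot":[0,0,0],"linear":[0,0,0.02],"grip":0},
  {"delta_rot":[0,0,0],"linear":[0,0,0.01],"grip":0},
  {"delta_rot":[0,0,0],"linear":[0,0,0],"grip":0},
  {"delta_rot":[0,0,0],"linear":[0,0,0],"grip":0},
])

```text
t: 6.1
tool_pos: [0.592, -0.0614, 0.1419]
tool_rot: [-0.394, -3.116, -0.0]
contact_force: [-0.6, 0.3, -0.2]
opening: -0.0004
grip_force: 0.0
```

```bash
python3 - <<'E'
from h import *
import cv2
o=ctrl.get_obs();print(o["t"],o["tool_pos"],o["contact_force"])
S,e=ctrl.get_image("scene")
cv2.imwrite("pics/c5.png",cv2.resize(S[140:220,265:345],(560,560),interpolation=2)[:,:,::-1])
E
```

```text
6.1 [ 0.59200659 -0.0613764   0.14190972] [-0.58449275  0.34100543 -0.17181687]
```

View pics/c5.png

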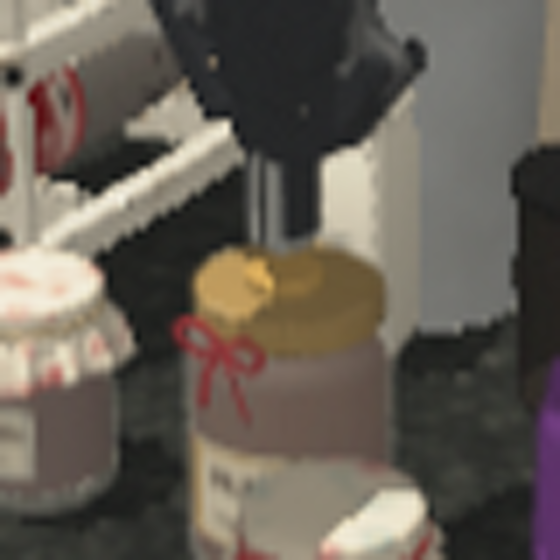

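Fingers are centred about 10 mm above the tall jar's button, crop (285,240). Pressing.

jog_arm([
  {"delta_rot":[0,0,0],"linear":[0,0,0.005],"grip":0},
  {"delta_rot":[0,0,0],"linear":[0,0,0.003],"grip":0},
  {"delta_rot":[0,0,0],"linear":[0,0,0.001],"grip":0},
  {"delta_rot":[0,0,0],"linear":[0,0,0.001],"grip":0},
  {"delta_rot":[0,0,0],"linear":[0,0,0.001],"grip":0},
  {"delta_rot":[0,0,0],"linear":[0,0,0.001],"grip":0},
  {"delta_rot":[0,0,0],"linear":[0,0,0],"grip":0},
])

```text
t: 6.85
tool_pos: [0.5924, -0.0615, 0.1303]
tool_rot: [0.395, 3.117, 0.0]
contact_force: [0.3, -0.3, 0.3]
opening: 0.0001
grip_force: 0.2
```

jog_arm([
  {"delta_rot":[0,0,0],"linear":[0,0,0.001],"grip":0},
  {"delta_rot":[0,0,0],"linear":[0,0,0],"grip":0},
  {"delta_rot":[0,0,0],"linear":[0,0,0],"grip":0},
])

```text
t: 7.15
tool_pos: [0.5924, -0.0616, 0.1295]
tool_rot: [0.394, 3.116, -0.0]
contact_force: [-0.2, 0.4, 1.7]
opening: 0.0
grip_force: 0.7
```

jog_arm([
  {"delta_rot":[0,0,0],"linear":[0,0,0.001],"grip":0},
  {"delta_rot":[0,0,0],"linear":[0,0,0.001],"grip":0},
  {"delta_rot":[0,0,0],"linear":[0,0,0],"grip":0},
  {"delta_rot":[0,0,0],"linear":[0,0,0],"grip":0},
])

```text
t: 7.55
tool_pos: [0.5925, -0.0616, 0.1277]
tool_rot: [0.394, 3.116, -0.0]
contact_force: [-0.5, 0.3, 3.6]
opening: -0.0
grip_force: 1.9
```

jog_arm([
  {"delta_rot":[0,0,0],"linear":[0,0,0.001],"grip":0},
  {"delta_rot":[0,0,0],"linear":[0,0,0],"grip":0},
  {"delta_rot":[0,0,0],"linear":[0,0,0],"grip":0},
])

```text
t: 7.85
tool_pos: [0.5926, -0.0616, 0.1267]
tool_rot: [0.394, 3.116, -0.0]
contact_force: [-1.0, -0.3, 4.2]
opening: 0.0002
grip_force: 2.5
```

Pressed nearly fully. Lifting clear.

jog_arm([
  {"delta_rot":[0,0,0],"linear":[0,0,-0.002],"grip":0},
  {"delta_rot":[0,0,0],"linear":[0,0,-0.004],"grip":0},
  {"delta_rot":[0,0,0],"linear":[0,0,-0.015],"grip":0},
  {"delta_rot":[0,0,0],"linear":[0,0,-0.03],"grip":0},
  {"delta_rot":[0,0,0],"linear":[0,0,-0.03],"grip":0},
  {"delta_rot":[0,0,0],"linear":[0,0,-0.02],"grip":0},
  {"delta_rot":[0,0,0],"linear":[0,0,0],"grip":0},
  {"delta_rot":[0,0,0],"linear":[0,0,0],"grip":0},
  {"delta_rot":[0,0,0],"linear":[0,0,0],"grip":0},
])

```text
t: 8.75
tool_pos: [0.5913, -0.0613, 0.2253]
tool_rot: [-0.394, -3.114, -0.0]
contact_force: [0.2, -0.4, 0.1]
opening: 0.0
grip_force: 0.0
```

```bash
python3 - <<'E'
from h import *
import cv2
o=ctrl.get_obs();print(o["t"],o["tool_pos"],o["contact_force"])
S,e=ctrl.get_image("scene")
cv2.imwrite("pics/c6.png",cv2.resize(S[120:280,150:350],(750,600),interpolation=2)[:,:,::-1])
E
```

```text
8.75 [ 0.59134229 -0.06133999  0.22527921] [ 0.18229558 -0.4060955   0.08083398]
```

View pics/c6.png

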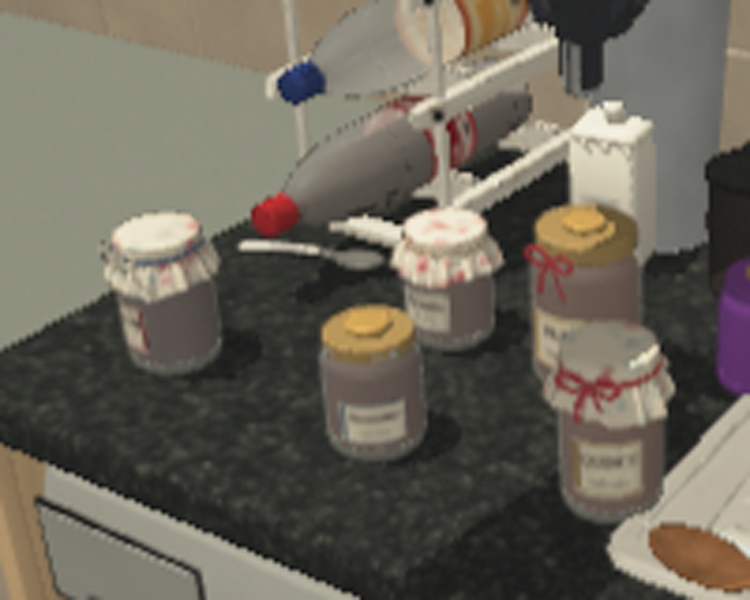

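Both buttons are up, at crop (368,322) and (588,218). All jars are in place and the fingers are clear at (585,85).

```bash
python3 -c "
from station import ctrl
print(ctrl.finish_job())"
```

```text
the job is handed in; nothing more can be done
None
```

I pressed the short jar's button (about 5 N), then the tall jar's (about 4 N); both sprang back up, the jars look unmoved in the last picture, and the job is handed in with the arm clear, though the hand-in gave no verdict.

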